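Scan in a cavity canister and present it to the inspection camera

ROBOT

A 6-joint arm with a two-finger parallel gripper is mounted at the origin on a cart in front of the work surface, level with it; the furniture and walls round the work are solid. World frame = base frame: x ahead of the robot, y to its left, z up, the work surface at z = 0. Lengths are in m, angles in rad, forces in N, time in s.
With the tool pointing down it reaches from about 0.3 to 0.825 m from the base axis. Payload 5.4 kg.
Tool frame: the origin (TCP) lies between the finger pads; the fingertips stand 17 mm ahead of it and the grasp point (between the pads) lies 2 mm behind it; z points along the fingers, y is the line along which they close (so a half turn about z gives the same grasp; the last joint's range is limited). The gripper opens to 92 mm and grips with 3 to 60 N. Pads are 20 mm wide; open, the fingers measure 128 mm over their backs; the gripper's body (75 mm by 189 mm) begins 69 mm behind the grasp point.
Start: joints at [-1.353, 0.158, 1.597, -0, 1.386, -0.21], TCP at [0.239, -0.523, 0.232] pointing down, gripper open.
Joint ranges: [-2.91, 2.91], [-0.94, 2.29], [0.18, 2.7], [-1.29, 4.43], [0.17, 2.64], [-3, 3]. Speed limits (rad/s): [2.57, 2.57, 3.14, 3.14, 3.14, 3.14].

INTERFACE

Orientations are given as a unit quaternion [x, y, z, w].
In Python, from workcell import r gives the robot as it stands. The module is installed in compiled form; this text tells all that it offers.
- The arm moves only by the tool carry_out, never from a script. Its argument "moves" is a list of rows, each an object of numbers: "wx", "wy", "wz": the turn, a rotation vector about the tool's x, y, z in units of 5 degrees (1.0 is 5 degrees); "x", "y", "z": the shift along the tool's x, y, z in units of 0.03 m (1.0 is 0.03 m); "grip": the closure, from 0 (fully open) to 1 (shut). A call has exactly 10 rows; each row shifts and turns the commanded pose from where the row before left it, along the tool's axes as they then stand; what a row does not reach is not made up. A row lasts 1/8 s, in which the tool goes at most 62.5 mm and 10.7 degrees, less where a joint would pass 70% of its speed; a pose out of reach is approached as far as the arm can. A call with a number of a shift or a turn outside -1 to 1 is refused whole. A call with a gripper value outside its range is refused whole. The fingers move at their own pace and stop on an object; "newtons" is the grip in N (left out, the last holds). Time passes only in rows, so rows that do not move let the fingers close, or fill a call up. It gives the time, the measured TCP pose, the force, the opening and the grip force at its end, in the units of the state.
- r.get_state(): the state, without advancing time (a new reading comes with each control period).
- r.snapshot(name): name is "scene" or "top" or "wrist"; returns the picture (480x640x3 uint8, blue, green, red); there is no depth.
- r.get_calibration(name): a dict with "camera_matrix" (3x3 intrinsics, pixels), "k1" (the pictures are not rectified: a ray, as slopes to the right and down, at radius r is drawn at 1 + k1 r^2 times it, then the intrinsics apply), "world_to_cam" (4x4, takes a point from world to camera coordinates). Camera axes: x right, y down, z forward; pixel columns grow to the right and rows downward; lengths in m; the calibration is good to about 2 mm. A picture is of the moment at which its call begins: read the wrist's pose just before it. get_calibration takes no time and is no camera call; for the wrist camera it gives the pose at the moment of the call.
- r.close_job(): hands the job in; it is judged then, once.
The state is a dict: "time": time; "q": joint angles; "qd": joint speeds; "joint_efforts": joint torques, N m; "position": TCP position; "tcp_rot": TCP orientation; "ft_force": force on the tool from outside, world axes, zero at the start; "moment": the same for the moment, N m; "finger_gap": finger opening in m; "gripper_force": force on a finger pad.
Only numpy, scipy, OpenCV 4.12 (cv2) and the standard library are available. Lean on these libraries where they do the work, as an engineer would, in place of code of your own. Each camera call takes 0.05 s, during which the arm holds its last target. There are 200 camera calls.

TASK

Turn the aluminium canister in its nest until its code plate squarely faces the scanner's window, and let it stand there still, fully down in the nest, for about a second so that it is read. Then lift it out by its neck and hold it in the air in front of the inspection camera, right way up, with the middle of the code plate at the camera's focus point (on the lens axis, 120 mm in front of the lens) and the plate square to the lens, so the canister leans back by as much as the camera looks down. Finish while holding it there, still in the gripper, and leave the camera, the station and the other things where they are.

Things in the scene. Friction and masses are not known exactly. Their poses are not given: they have to be found in the camera images.
- canister: Loose aluminium canister, 0.18 to 0.35 kg: body 48 mm across, 60 mm tall; round steel neck 28 mm across, 60 to 102 mm up (grip here, any way round). White 24 mm code plate on its side; black pointer lug on the shoulder right above it. Origin: centre of underside, z up its axis, +x out through the plate. Starts upright in the nest, plate 0.8 rad or more away from the scanner, either way.
- code_plate (a point): Middle of the code plate's outer face, on the canister 25.6 mm out from its axis along its +x and 33 mm above its underside.
- scan_station: Fixed grey base plate 190 x 90 x 10 mm; black nest ring (53 mm inside, 66 outside, 6 high) in which the canister stands on the plate's top, 10 mm above the work surface; grey scanner block (50 x 64 mm, top at 72 mm) at one end. Origin: on the work surface under the nest's centre; +x level from nest to scanner, z up. Canister faces the scanner when its +x points along this +x.
- scanner_window (a point): Middle of the scanner's dark window, 84 mm from the nest's centre along the station's +x and 43 mm above the work surface, looking back at the nest.
- camera_stand: Fixed stand of the inspection camera: base plate 110 x 110 mm, an upright post behind the head and a fork that carries the head, up to 305 mm high. Origin on the work surface below the head's pin; its -x points level the way the camera looks, z up.
- camera_head: Grey box 70 x 52 x 52 mm with black lens barrel (42 mm across); tilts stiffly on a pin 290 mm up, set looking down 0.25 to 0.6 rad. Origin: middle of box, on the pin; -x is the lens axis out of the lens, y level, z its leaning up. Presented canister: its +x along the head's +x (at the lens), its z along the head's z (top leaning away from the camera).
- lens (a point): Middle of the lens's front, 70 mm from the head's origin along its -x.
- focus (a point): The camera's focus point in empty air: on the lens axis, 120 mm in front of the lens, 190 mm from the head's origin along its -x. The middle of the code plate belongs here.
- alu_waveguide: Bystander, loose: light-coloured metal waveguide section standing on a square flange, 42 x 42 x 107 mm; origin at the centre of the underside. To be left alone.
- small_horn: Bystander, loose: small black horn antenna standing on its mouth, 40 x 46 x 102 mm; origin at the centre of the underside. To be left alone.
- attenuator: Bystander, loose: black finned attenuator lying flat, 25 x 69 x 25 mm; origin at the centre of the underside. To be left alone.

How it is judged:
On the way, in this order (a step that is already met when the one before it is completed fails the run):
1. the canister stands still, down in the nest, with its code plate facing the scanner to within 0.2 rad (angle between the x axis of canister and the x axis of scan_station, either way round below 0.2 rad and x of code_plate in the frame of scan_station above 0.015 m and z of canister in the frame of scan_station below 0.0135 m and angle between canister's own z axis and vertical below 0.08 rad and horizontal distance between canister and scan_station below 0.006 m and angular speed of canister below 0.15 rad/s), for 0.5 s.
2. the canister is lifted out of the nest in the gripper (z of canister in the frame of scan_station above 0.05 m and contact force between the fingers and canister above 1 N), for 0.1 s.
At the end, for the whole second after the job is handed in: The canister is held still in the air by the gripper alone, right way up, the middle of its code plate within 15 mm of the camera's focus point, its plate facing the lens and its axis along the camera head's upward axis, each to within 0.2 rad; the camera has not been pushed out of its setting (distance between code_plate and focus below 0.015 m and angle between the x axis of canister and the x axis of camera_head, either way round below 0.2 rad and angle between the z axis of canister and the z axis of camera_head, either way round below 0.2 rad and x of canister in the frame of camera_head below -0.195 m and angle between canister's own z axis and vertical below 1 rad and height (world z) of canister above 0.1 m and linear speed of canister below 0.03 m/s and contact force between the fingers and canister above 1 N and contact force between canister and camera_stand below 0.1 N and contact force between canister and scan_station below 0.1 N and distance of focus from where it was at the start of the episode below 0.01 m); the arm keeps its last pose, push and grip.
It fails at once if the inspection camera is pushed out of its setting (focus point moved by more than 15 mm) (distance of focus from where it was at the start of the episode above 0.015 m).
It fails at once if a bystander is moved by more than 30 mm (distance of any of alu_waveguide, small_horn, attenuator from where it was at the start of the episode above 0.03 m).
It also fails if it takes over 72 s, if anything falls off the work surface, if the arm or the gripper's body presses on something with over 40 N, if the wrist force passes 120 N, or if a joint passes its speed limit or range.

## Working session

There is one attempt and no reset: what is moved stays moved. The work goes in short steps, Python scripts to look and compute and a tool call to move; the robot and the scene stay as the last step left them, time stands still between calls to the robot, and variables do not carry over. Pictures are saved under pics/ and viewed, at most 10 in all, crops included, and the job is handed in when it is done.

Besides the shell and the picture viewer there is one more tool, called as name([rows], argument=value, ...), one row to a line, values as JSON. carry_out: Moves the arm, as the interface text tells. Shifts and turns lie within -1 to 1; 1 stands for 0.03 m of shift or 5 degrees of turn. Its arguments: {"type":"object","properties":{"moves":{"type":"array"},"newtons":{"type":"number"}},"required":["moves"]}

```bash
mkdir -p pics
cat > h.py <<'E'
import numpy as np, cv2
from workcell import r
from scipy.spatial.transform import Rotation as R
def cal(n):
    c=r.get_calibration(n); return np.array(c["camera_matrix"]),c["k1"],np.array(c["world_to_cam"])
def ray(c,uv):
    K,k1,T=c; p=cv2.undistortPoints(np.array([[uv]],float),K,np.array([k1,0,0,0.]))[0,0]
    d=T[:3,:3].T@np.array([p[0],p[1],1]); return -T[:3,:3].T@T[:3,3], d/np.linalg.norm(d)
def onz(c,uv,z):
    o,d=ray(c,uv); return o+d*(z-o[2])/d[2]
def tri(rays):
    A=sum(np.eye(3)-np.outer(d,d) for o,d in rays); b=sum((np.eye(3)-np.outer(d,d))@o for o,d in rays)
    p=np.linalg.solve(A,b); return p,[np.linalg.norm(np.cross(p-o,d)) for o,d in rays]
def proj(c,P):
    K,k1,T=c; return cv2.projectPoints(np.array(P,float).reshape(-1,3),cv2.Rodrigues(T[:3,:3])[0],T[:3,3],K,np.array([k1,0,0,0.]))[0][:,0]
E
python3 - <<'E'
from h import *
for n in("scene","top","wrist"):
    c=cal(n); cv2.imwrite(f"pics/{n}0.png",r.snapshot(n)); print(n,c[0][0,0],c[1],-c[2][:3,:3].T@c[2][:3,3],c[2][2,:3])
print(r.get_state())
E
```

```text
scene 589.1774438605394 0.054293060367825566 [0.06349392 0.54695354 1.01810736] [ 0.48993413 -0.46676894 -0.7362685 ]
top 583.0941258354336 0.049664795974534964 [0.43879265 0.01757139 1.57188385] [ 0.10228982 -0.00790786 -0.99472321]
wrist 338.70939641384973 -0.034491641058499736 [ 0.31228951 -0.4887123   0.38461634] [-0.26326531 -0.11792838 -0.95748852]
{'time': 0.15, 'q': array([-1.35311327e+00,  1.58884008e-01,  1.59789856e+00, -2.71065324e-05,
        1.38622801e+00, -2.10105692e-01]), 'qd': array([-0.00018513, -0.00071464, -0.0038422 , -0.00101415, -0.00103215,
       -0.0004002 ]), 'joint_efforts': array([ 1.18570861e-03, -3.85914624e+01, -3.22433710e+01,  7.00525101e-02,
        3.51035502e-02, -8.44929946e-05]), 'position': array([ 0.23841492, -0.52274686,  0.23087873]), 'tcp_rot': array([ 9.77210904e-01,  2.12269514e-01, -1.60072428e-05, -7.08908690e-04]), 'ft_force': array([-0.38047454, -0.10644616,  0.15980025]), 'moment': array([-0.01706829, -0.00728968,  0.03366811]), 'gripper_force': 0.0, 'finger_gap': 0.09226588616965335}
```

View pics/scene0.png

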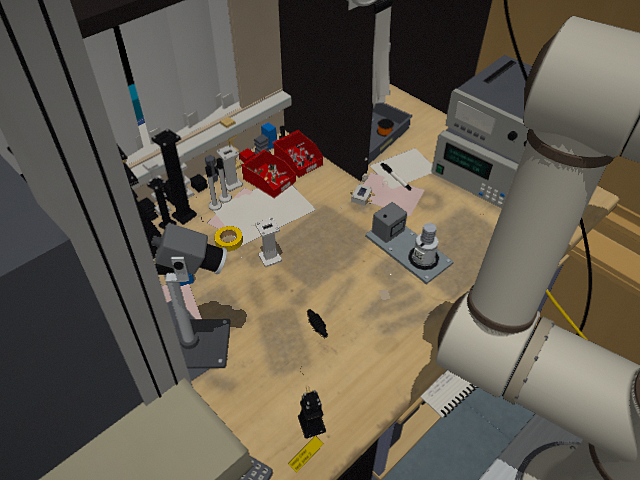

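View pics/top0.png

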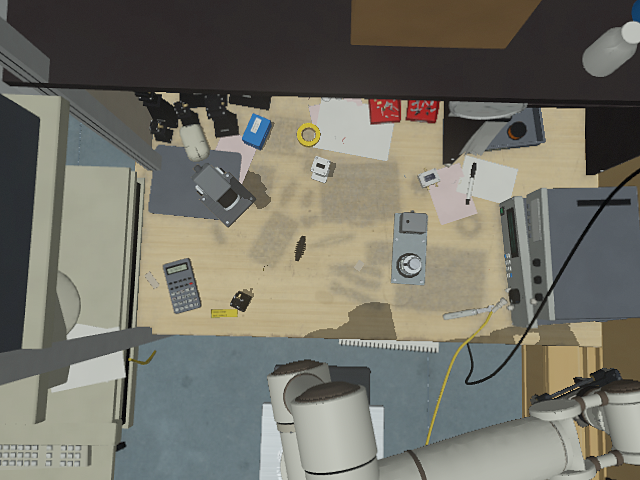

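The scene picture shows the camera head at about (185,248) with its lens at (212,258), and the station with the canister at (425,248). In the top picture the nest is at (408,264), the scanner at (412,222), the head at (222,190), the attenuator at (300,248), the horn at (242,300) and the waveguide at (320,168). Next I'll enlarge these areas.

Run:
```python
from h import *
s=cv2.imread("pics/scene0.png");t=cv2.imread("pics/top0.png")
def cr(im,x,y,w,h):
    return cv2.resize(im[y:y+h,x:x+w],(400,300),interpolation=cv2.INTER_CUBIC)
a=np.hstack([cr(t,368,203,80,90) if 0 else cr(t,348,200,120,90),cr(s,360,195,100,75+0) if 0 else cr(s,355,195,120,90)])
b=np.hstack([cr(t,160,145,120,90),cr(s,140,210,120,90)])
cv2.imwrite("pics/comp.png",np.vstack([a,b]))
```

```text
(no output)
```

View pics/comp.png

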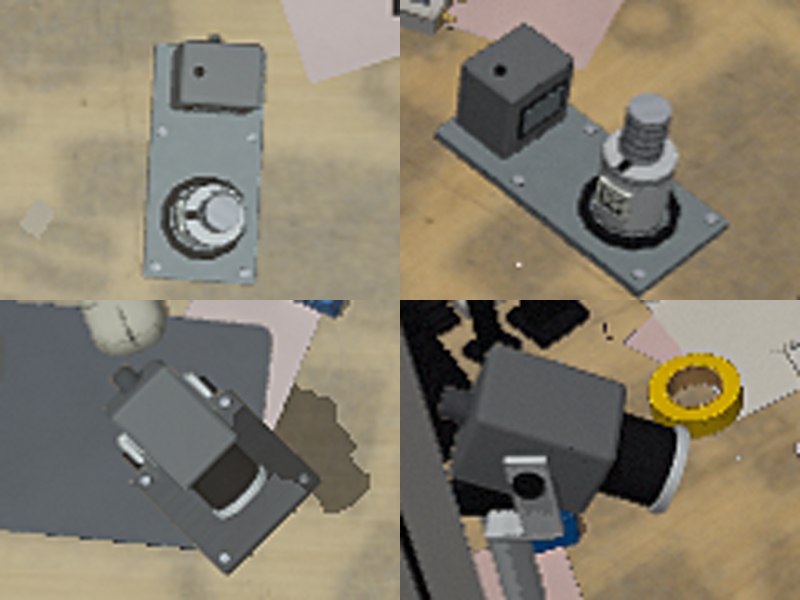

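The crops show the lug and code plate pointing left in the top view, roughly world +y, while the scanner lies along world +x. So the canister needs about -90° of turn. Now I'll measure it.

Run:
```python
from h import *
np.set_printoptions(precision=4,suppress=True)
ct,cs=cal("top"),cal("scene")
f=3.3333
T=lambda x,y:(348-.35+x/f,200-.35+y/f); S=lambda x,y:(355-.35+(x-400)/f,195-.35+y/f)
CT=lambda x,y:(160-.35+x/f,145-.35+(y-300)/f); CS=lambda x,y:(140-.35+(x-400)/f,210-.35+(y-300)/f)
def t2(n,a,b): print(n,*tri([ray(ct,a),ray(cs,b)]))
t2("necktop",T(224,213),S(650,107)); t2("lug",T(191,215),S(627,166))
t2("screwA",T(163,131),S(517,181)); t2("screwB",T(251,138),S(591,130))
t2("screwC",T(154,268),S(639,273)); t2("screwD",T(245,272),S(711,218))
print("ring top", onz(ct,T(205,217),.016),"scene",onz(cs,S(629,209),.016))
for p in[(156,44),(146,277),(256,284),(265,42)]: print("plate",onz(ct,T(*p),.01))
print("window scene",S(543,113)); print("plate scene", S(612,197))
t2("headRF",CT(155,362),CS(490,350)); t2("headFF",CT(236,440),CS(622,383)) 
for n,p in dict(wg=(320,168),horn=(242,298),att=(300,248),focusish=(250,220)).items(): print(n,onz(ct,p,.05))
```

```text
necktop [ 0.5212 -0.222   0.1084] [np.float64(0.0012489109120877259), np.float64(0.0012489109120879173)]
lug [ 0.5199 -0.2042  0.067 ] [np.float64(0.00024372248202277156), np.float64(0.00024372248202260622)]
screwA [ 0.5918 -0.189   0.0042] [np.float64(0.0010766025529103291), np.float64(0.0010766025529104003)]
screwB [ 0.5875 -0.2604  0.0064] [np.float64(0.00040628728527608945), np.float64(0.0004062872852760356)]
screwC [ 0.4807 -0.1828  0.01  ] [np.float64(0.0010061954971968875), np.float64(0.0010061954971967802)]
screwD [ 0.4794 -0.2564  0.0072] [np.float64(0.0005331758336449006), np.float64(0.0005331758336449067)]
ring top [ 0.5216 -0.2227  0.016 ] scene [ 0.5186 -0.2156  0.016 ]
plate [ 0.6611 -0.1821  0.01  ]
plate [ 0.4725 -0.177   0.01  ]
plate [ 0.4695 -0.2651  0.01  ]
plate [ 0.6653 -0.2704  0.01  ]
window scene (397.55042900429004, 228.55033900339004)
plate scene (418.25063600636, 253.75059100591005)
headRF [0.7119 0.2678 0.3224] [np.float64(0.0014728060212293689), np.float64(0.0014728060212293075)]
headFF [0.6695 0.22   0.2959] [np.float64(0.0021557677422776116), np.float64(0.002155767742277602)]
wg [0.7695 0.0226 0.05  ]
horn [0.4214 0.2143 0.05  ]
att [0.5553 0.0687 0.05  ]
focusish [0.6252 0.2022 0.05  ]
```

Measured values:

| Item | Measured | Check |
|---|---|---|
| Canister axis | about (0.521, -0.222) | – |
| Neck top | 0.108 m | 0.112 expected |
| Plate yaw | about 94° | – |
| Station yaw | about -2° | – |
| Head axis yaw | about 48° | – |
| Head pitch | about 0.39 rad | edge length 69 mm against 70 mm, good |

I'm moving to above the canister now.

carry_out([
  {"x":0.6,"y":-0.83},
  {"x":0.6,"y":-0.83},
  {"x":0.6,"y":-0.83},
  {"x":0.6,"y":-0.83},
  {"x":0.6,"y":-0.83},
  {"x":0.6,"y":-0.83},
  {"x":0.6,"y":-0.83},
  {"x":0.6,"y":-0.83},
  {"x":0.6,"y":-0.83},
  {"x":0.6,"y":-0.83},
])

```text
schema error: expected keys wx, wy, wz, x, y, z, grip
```

carry_out([
  {"x":0.67,"y":0.3,"wz":-1},
  {"x":0.64,"y":0.36,"wz":-1},
  {"x":0.6,"y":0.42,"wz":-1},
  {"x":0.57,"y":0.47,"wz":-1},
  {"x":0.52,"y":0.51,"wz":-1},
  {"x":0.48,"y":0.56,"wz":-1},
  {"x":0.43,"y":0.6,"wz":-1},
  {"x":0.37,"y":0.63,"wz":-1},
  {"x":0.32,"y":0.66,"wz":-1},
  {"x":0.26,"y":0.69,"wz":-1},
])

```text
schema error: expected keys wx, wy, wz, x, y, z, grip
```

carry_out([
  {"wz":-1},
  {"wz":-1},
  {"wz":-1},
  {"wz":-1},
  {},
  {},
  {},
  {},
  {},
  {},
])

```text
schema error: expected keys wx, wy, wz, x, y, z, grip
```

Run:
```python
from h import *
import pickle
c=cal("wrist");im=r.snapshot("wrist");cv2.imwrite("pics/w1.png",im);pickle.dump(c,open("w1.pkl","wb"))
s=r.get_state();print(s["time"],s["position"],R.from_quat(s["tcp_rot"]).as_matrix().round(3),s["q"].round(3))
```

```text
0.2 [ 0.23844435 -0.52282046  0.23099817] [[ 0.91   0.415 -0.   ]
 [ 0.415 -0.91   0.001]
 [ 0.    -0.001 -1.   ]] [-1.353  0.159  1.598 -0.     1.386 -0.21 ]
```

View pics/w1.png

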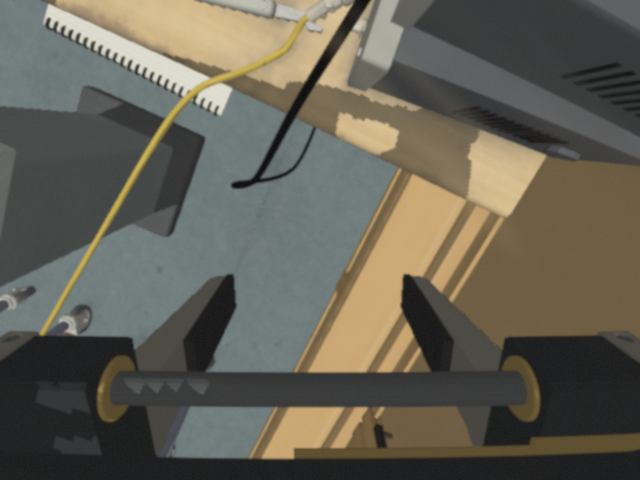

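The moves were refused because every row needs all seven keys, so the arm hasn't moved. The wrist picture shows only the start view, with the fingertips at about (225,300) and (410,300). I'll send them again in full.

carry_out([
  {"wx":0,"wy":0,"wz":0,"x":0.6,"y":-0.83,"z":0,"grip":0},
  {"wx":0,"wy":0,"wz":0,"x":0.6,"y":-0.83,"z":0,"grip":0},
  {"wx":0,"wy":0,"wz":0,"x":0.6,"y":-0.83,"z":0,"grip":0},
  {"wx":0,"wy":0,"wz":0,"x":0.6,"y":-0.83,"z":0,"grip":0},
  {"wx":0,"wy":0,"wz":0,"x":0.6,"y":-0.83,"z":0,"grip":0},
  {"wx":0,"wy":0,"wz":0,"x":0.6,"y":-0.83,"z":0,"grip":0},
  {"wx":0,"wy":0,"wz":0,"x":0.6,"y":-0.83,"z":0,"grip":0},
  {"wx":0,"wy":0,"wz":0,"x":0.6,"y":-0.83,"z":0,"grip":0},
  {"wx":0,"wy":0,"wz":0,"x":0.6,"y":-0.83,"z":0,"grip":0},
  {"wx":0,"wy":0,"wz":0,"x":0.6,"y":-0.83,"z":0,"grip":0},
])

```text
time: 1.45
position: [0.299, -0.2209, 0.2315]
tcp_rot: [0.977, 0.212, 0.0, -0.0]
ft_force: [-0.0, -0.3, -0.8]
finger_gap: 0.0918
gripper_force: 0.0
```

carry_out([
  {"wx":0,"wy":0,"wz":-1,"x":0.67,"y":0.3,"z":0,"grip":0},
  {"wx":0,"wy":0,"wz":-1,"x":0.64,"y":0.36,"z":0,"grip":0},
  {"wx":0,"wy":0,"wz":-1,"x":0.6,"y":0.42,"z":0,"grip":0},
  {"wx":0,"wy":0,"wz":-1,"x":0.57,"y":0.47,"z":0,"grip":0},
  {"wx":0,"wy":0,"wz":-1,"x":0.52,"y":0.51,"z":0,"grip":0},
  {"wx":0,"wy":0,"wz":-1,"x":0.48,"y":0.56,"z":0,"grip":0},
  {"wx":0,"wy":0,"wz":-1,"x":0.43,"y":0.6,"z":0,"grip":0},
  {"wx":0,"wy":0,"wz":-1,"x":0.37,"y":0.63,"z":0,"grip":0},
  {"wx":0,"wy":0,"wz":-1,"x":0.32,"y":0.66,"z":0,"grip":0},
  {"wx":0,"wy":0,"wz":-1,"x":0.26,"y":0.69,"z":0,"grip":0},
])

```text
time: 2.7
position: [0.52, -0.2215, 0.2313]
tcp_rot: [0.795, 0.607, -0.0, -0.0]
ft_force: [0.3, -0.5, 1.0]
finger_gap: 0.0916
gripper_force: 0.0
```

carry_out([
  {"wx":0,"wy":0,"wz":-1,"x":0,"y":0,"z":0,"grip":0},
  {"wx":0,"wy":0,"wz":-1,"x":0,"y":0,"z":0,"grip":0},
  {"wx":0,"wy":0,"wz":-1,"x":0,"y":0,"z":0,"grip":0},
  {"wx":0,"wy":0,"wz":-1,"x":0,"y":0,"z":0,"grip":0},
  {"wx":0,"wy":0,"wz":0,"x":0,"y":0,"z":0,"grip":0},
  {"wx":0,"wy":0,"wz":0,"x":0,"y":0,"z":0,"grip":0},
  {"wx":0,"wy":0,"wz":0,"x":0,"y":0,"z":0,"grip":0},
  {"wx":0,"wy":0,"wz":0,"x":0,"y":0,"z":0,"grip":0},
  {"wx":0,"wy":0,"wz":0,"x":0,"y":0,"z":0,"grip":0},
  {"wx":0,"wy":0,"wz":0,"x":0,"y":0,"z":0,"grip":0},
])

```text
time: 3.95
position: [0.5194, -0.2216, 0.2316]
tcp_rot: [0.679, 0.734, 0.0, -0.0]
ft_force: [0.3, 0.4, 0.3]
finger_gap: 0.0919
gripper_force: 0.0
```

Run:
```python
from h import *
import pickle
c=cal("wrist");im=r.snapshot("wrist");cv2.imwrite("pics/w2.png",im);pickle.dump(c,open("w2.pkl","wb"))
s=r.get_state();print(s["time"],s["position"],R.from_quat(s["tcp_rot"]).as_matrix().round(3),s["q"].round(3))
```

```text
4.0 [ 0.51935679 -0.22158354  0.2315888 ] [[-0.079  0.997 -0.   ]
 [ 0.997  0.079  0.   ]
 [ 0.    -0.    -1.   ]] [-0.617  0.132  1.627  0.     1.383 -0.696]
```

View pics/w2.png

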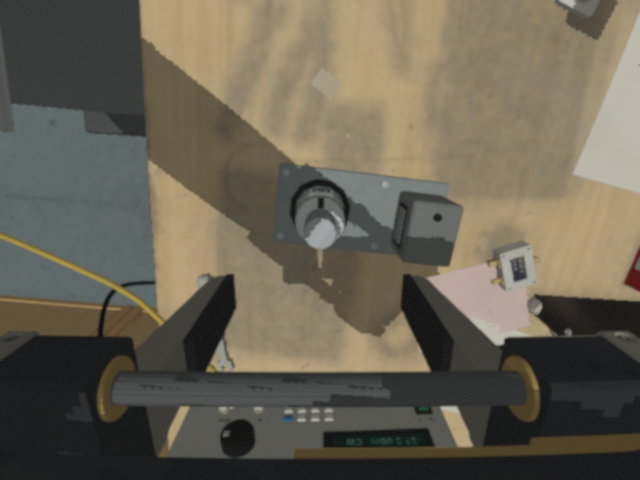

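This wrist view, taken over the station, has the neck top at (320,232), the lug at (321,203), the nest ring at (321,207) and the plate screws at (286,172), (383,184), (281,236) and (375,246). I'll cross it with the other two views.

Run:
```python
from h import *
import pickle
np.set_printoptions(precision=4,suppress=True)
cw=pickle.load(open("w2.pkl","rb"));ct,cs=cal("top"),cal("scene");f=3.3333
T=lambda x,y:(347.65+x/f,199.65+y/f); S=lambda x,y:(354.65+(x-400)/f,194.65+y/f)
im=cv2.imread("pics/w2.png");g=cv2.cvtColor(im,cv2.COLOR_BGR2GRAY)
W=[(320,232),(321,203),(286,172),(383,184),(281,236),(375,246)]
TT=[(224,213),(191,215),(154,268),(163,131),(245,272),(251,138)]
SS=[(650,107),(627,166),(639,273),(517,181),(711,218),(591,130)]
P=[]
for n,w,t,s in zip("neck lug C A D B".split(),W,TT,SS):
    p,e=tri([ray(cw,w),ray(ct,T(*t)),ray(cs,S(*s))]);P.append(p);print(n,p,np.round(e,4))
m=((P[3]-P[2])+(P[5]-P[4]))/2;print("station yaw",np.degrees(np.arctan2(m[1],m[0])))
for p in P[2:]:pass
print("wrist-only screws z=.01:",*[onz(cw,w,.01)[:2] for w in W[2:]],"neck z.112",onz(cw,W[0],.112),"lug z.07",onz(cw,W[1],.07))
c=cv2.resize(im[150:270,240:400],(800,600),interpolation=cv2.INTER_CUBIC);cv2.imwrite("pics/w2c.png",c)
```

```text
neck [ 0.5205 -0.22    0.1098] [0.0023 0.0025 0.0009]
lug [ 0.5197 -0.2026  0.0683] [0.0018 0.0013 0.0008]
C [ 0.4804 -0.1816  0.0114] [0.0011 0.0016 0.0007]
A [ 0.5904 -0.1873  0.0063] [0.0021 0.0021 0.0013]
D [ 0.4788 -0.2555  0.0084] [0.001  0.0011 0.0006]
B [ 0.588  -0.2598  0.0065] [0.0014 0.0011 0.0003]
station yaw -2.6257304029594537
wrist-only screws z=.01: [ 0.4803 -0.1806] [ 0.5881 -0.1853] [ 0.4783 -0.2542] [ 0.5883 -0.2578] neck z.112 [ 0.52  -0.217  0.112] lug z.07 [ 0.5199 -0.2005  0.07  ]
```

View pics/w2c.png

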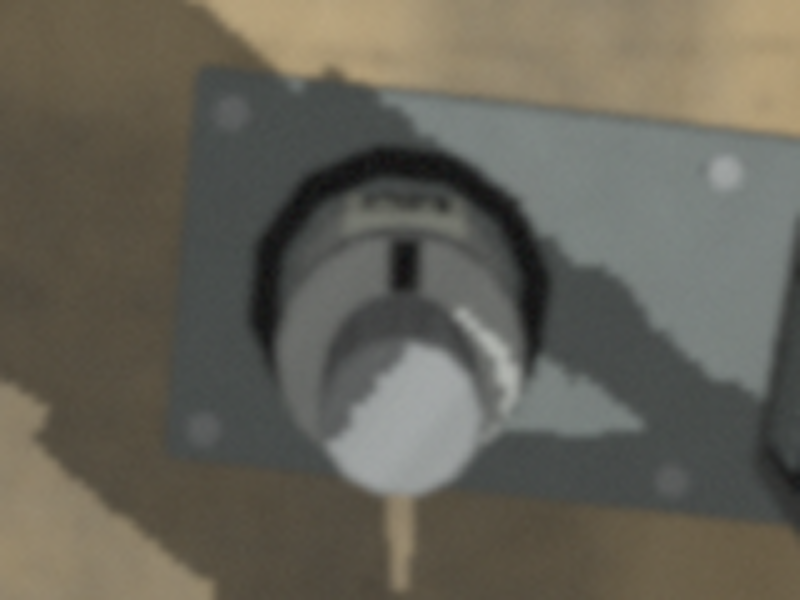

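The crop gives the neck-top centre at (320,233.6) and the lug at (320.6,203). That puts the axis at (0.520, -0.220), the plate at yaw ~91.5° and the station at -2.5°, so the turn is about -94°. I'll descend, close and turn.

carry_out([
  {"wx":0,"wy":0,"wz":0,"x":0.05,"y":0.02,"z":0.9,"grip":0},
  {"wx":0,"wy":0,"wz":0,"x":0,"y":0,"z":0.9,"grip":0},
  {"wx":0,"wy":0,"wz":0,"x":0,"y":0,"z":0.9,"grip":0},
  {"wx":0,"wy":0,"wz":0,"x":0,"y":0,"z":0.9,"grip":0},
  {"wx":0,"wy":0,"wz":0,"x":0,"y":0,"z":0.9,"grip":0},
  {"wx":0,"wy":0,"wz":0,"x":0,"y":0,"z":0,"grip":0},
  {"wx":0,"wy":0,"wz":0,"x":0,"y":0,"z":0,"grip":0.5},
  {"wx":0,"wy":0,"wz":0,"x":0,"y":0,"z":0,"grip":1},
  {"wx":0,"wy":0,"wz":0,"x":0,"y":0,"z":0,"grip":1},
  {"wx":0,"wy":0,"wz":0,"x":0,"y":0,"z":0,"grip":1},
], newtons=20)

```text
time: 5.25
position: [0.5201, -0.2202, 0.0971]
tcp_rot: [0.679, 0.734, 0.0, 0.0]
ft_force: [0.8, -0.1, -0.4]
finger_gap: 0.0542
gripper_force: 0.0
```

carry_out([
  {"wx":0,"wy":0,"wz":0,"x":0,"y":0,"z":0,"grip":1},
  {"wx":0,"wy":0,"wz":0,"x":0,"y":0,"z":0,"grip":1},
  {"wx":0,"wy":0,"wz":0,"x":0,"y":0,"z":0,"grip":1},
  {"wx":0,"wy":0,"wz":0,"x":0,"y":0,"z":0,"grip":1},
  {"wx":0,"wy":0,"wz":0,"x":0,"y":0,"z":0,"grip":1},
  {"wx":0,"wy":0,"wz":0,"x":0,"y":0,"z":0,"grip":1},
  {"wx":0,"wy":0,"wz":0,"x":0,"y":0,"z":0,"grip":1},
  {"wx":0,"wy":0,"wz":0,"x":0,"y":0,"z":0,"grip":1},
  {"wx":0,"wy":0,"wz":0,"x":0,"y":0,"z":0,"grip":1},
  {"wx":0,"wy":0,"wz":0,"x":0,"y":0,"z":0,"grip":1},
])

```text
time: 6.5
position: [0.5198, -0.22, 0.0965]
tcp_rot: [0.679, 0.734, -0.0, -0.0]
ft_force: [0.3, -0.5, -2.0]
finger_gap: 0.0275
gripper_force: 20.0
```

Gripped, with a gap of 27.5 mm against the 28 mm neck. Now turning by -94°, which is +wz.

carry_out([
  {"wx":0,"wy":0,"wz":0.94,"x":0,"y":0,"z":0,"grip":1},
  {"wx":0,"wy":0,"wz":0.94,"x":0,"y":0,"z":0,"grip":1},
  {"wx":0,"wy":0,"wz":0.94,"x":0,"y":0,"z":0,"grip":1},
  {"wx":0,"wy":0,"wz":0.94,"x":0,"y":0,"z":0,"grip":1},
  {"wx":0,"wy":0,"wz":0.94,"x":0,"y":0,"z":0,"grip":1},
  {"wx":0,"wy":0,"wz":0.94,"x":0,"y":0,"z":0,"grip":1},
  {"wx":0,"wy":0,"wz":0.94,"x":0,"y":0,"z":0,"grip":1},
  {"wx":0,"wy":0,"wz":0.94,"x":0,"y":0,"z":0,"grip":1},
  {"wx":0,"wy":0,"wz":0.94,"x":0,"y":0,"z":0,"grip":1},
  {"wx":0,"wy":0,"wz":0.94,"x":0,"y":0,"z":0,"grip":1},
])

```text
time: 7.75
position: [0.5193, -0.2201, 0.0965]
tcp_rot: [0.916, 0.402, -0.001, -0.0]
ft_force: [-1.4, -0.4, -0.8]
finger_gap: 0.0277
gripper_force: 20.0
```

carry_out([
  {"wx":0,"wy":0,"wz":0.94,"x":0,"y":0,"z":0,"grip":1},
  {"wx":0,"wy":0,"wz":0.94,"x":0,"y":0,"z":0,"grip":1},
  {"wx":0,"wy":0,"wz":0.94,"x":0,"y":0,"z":0,"grip":1},
  {"wx":0,"wy":0,"wz":0.94,"x":0,"y":0,"z":0,"grip":1},
  {"wx":0,"wy":0,"wz":0.94,"x":0,"y":0,"z":0,"grip":1},
  {"wx":0,"wy":0,"wz":0.94,"x":0,"y":0,"z":0,"grip":1},
  {"wx":0,"wy":0,"wz":0.94,"x":0,"y":0,"z":0,"grip":1},
  {"wx":0,"wy":0,"wz":0.94,"x":0,"y":0,"z":0,"grip":1},
  {"wx":0,"wy":0,"wz":0.94,"x":0,"y":0,"z":0,"grip":1},
  {"wx":0,"wy":0,"wz":0.94,"x":0,"y":0,"z":0,"grip":1},
])

```text
time: 9.0
position: [0.5194, -0.2198, 0.0965]
tcp_rot: [1.0, 0.003, -0.001, -0.0]
ft_force: [-1.4, 0.7, 1.0]
finger_gap: 0.0271
gripper_force: 20.0
```

carry_out([
  {"wx":0,"wy":0,"wz":0,"x":0,"y":0,"z":0,"grip":1},
  {"wx":0,"wy":0,"wz":0,"x":0,"y":0,"z":0,"grip":1},
  {"wx":0,"wy":0,"wz":0,"x":0,"y":0,"z":0,"grip":1},
  {"wx":0,"wy":0,"wz":0,"x":0,"y":0,"z":0,"grip":1},
  {"wx":0,"wy":0,"wz":0,"x":0,"y":0,"z":0,"grip":1},
  {"wx":0,"wy":0,"wz":0,"x":0,"y":0,"z":0,"grip":1},
  {"wx":0,"wy":0,"wz":0,"x":0,"y":0,"z":0,"grip":1},
  {"wx":0,"wy":0,"wz":0,"x":0,"y":0,"z":0,"grip":1},
  {"wx":0,"wy":0,"wz":0,"x":0,"y":0,"z":0,"grip":1},
  {"wx":0,"wy":0,"wz":0,"x":0,"y":0,"z":0,"grip":1},
])

```text
time: 10.25
position: [0.5199, -0.2201, 0.0966]
tcp_rot: [1.0, 0.004, 0.0, 0.0]
ft_force: [0.3, -0.2, -1.9]
finger_gap: 0.0272
gripper_force: 20.0
```

Run:
```python
from h import *
import pickle
c=cal("wrist");im=r.snapshot("wrist");t=r.snapshot("top");s_=r.snapshot("scene");pickle.dump(c,open("w3.pkl","wb"))
for n,i in(("w3",im),("t3",t),("s3",s_)): cv2.imwrite(f"pics/{n}.png",i)
cv2.imwrite("pics/c3.png",np.hstack([cv2.resize(im[200:420,210:430],(400,400)),cv2.resize(s_[195:285,370:460],(400,400))]))
s=r.get_state();print(s["time"],s["position"],R.from_quat(s["tcp_rot"]).as_matrix().round(3),s["q"].round(3),s["finger_gap"])
```

```text
10.4 [ 0.51983602 -0.22007041  0.09656452] [[ 1.     0.009  0.   ]
 [ 0.009 -1.    -0.   ]
 [ 0.     0.    -1.   ]] [-0.614  0.274  1.744 -0.     1.123  0.947] 0.02782082597213119
```

View pics/c3.png

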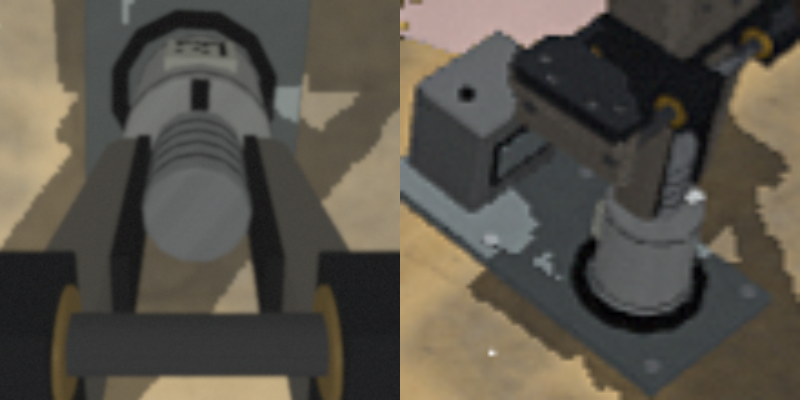

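The wrist crop shows the lug at (200,95) lined up with the neck at (197,208), along the tool x. The plate therefore turned with the tool and faces the scanner, and it has now stood still for over a second. I'm lifting it.

carry_out([
  {"wx":0,"wy":0,"wz":0,"x":0,"y":0,"z":0,"grip":1},
  {"wx":0,"wy":0,"wz":0,"x":0,"y":0,"z":-0.5,"grip":1},
  {"wx":0,"wy":0,"wz":0,"x":0,"y":0,"z":-1,"grip":1},
  {"wx":0,"wy":0,"wz":0,"x":0,"y":0,"z":-1,"grip":1},
  {"wx":0,"wy":0,"wz":0,"x":0,"y":0,"z":-1,"grip":1},
  {"wx":0,"wy":0,"wz":0,"x":0,"y":0,"z":-1,"grip":1},
  {"wx":0,"wy":0,"wz":0,"x":0,"y":0,"z":-1,"grip":1},
  {"wx":0,"wy":0,"wz":0,"x":0,"y":0,"z":-1,"grip":1},
  {"wx":0,"wy":0,"wz":0,"x":0,"y":0,"z":-1,"grip":1},
  {"wx":0,"wy":0,"wz":0,"x":0,"y":0,"z":-1,"grip":1},
], newtons=30)

```text
time: 11.65
position: [0.5197, -0.22, 0.3539]
tcp_rot: [1.0, 0.004, 0.001, 0.0]
ft_force: [-0.7, -0.5, -1.8]
finger_gap: 0.0273
gripper_force: 30.0
```

carry_out([
  {"wx":0,"wy":0,"wz":0,"x":0.2,"y":-0.9,"z":-0.1,"grip":1},
  {"wx":0,"wy":0,"wz":0,"x":0.2,"y":-0.9,"z":-0.1,"grip":1},
  {"wx":0,"wy":0,"wz":0,"x":0.2,"y":-0.9,"z":-0.1,"grip":1},
  {"wx":0,"wy":0,"wz":0,"x":0.2,"y":-0.9,"z":-0.1,"grip":1},
  {"wx":0,"wy":0,"wz":0,"x":0.2,"y":-0.9,"z":-0.1,"grip":1},
  {"wx":0,"wy":0,"wz":0,"x":0.2,"y":-0.9,"z":-0.1,"grip":1},
  {"wx":0,"wy":0,"wz":0,"x":0.2,"y":-0.9,"z":-0.1,"grip":1},
  {"wx":0,"wy":0,"wz":0,"x":0.2,"y":-0.9,"z":-0.1,"grip":1},
  {"wx":0,"wy":0,"wz":0,"x":0.2,"y":-0.9,"z":-0.1,"grip":1},
  {"wx":0,"wy":0,"wz":0,"x":0,"y":0,"z":0,"grip":1},
])

```text
time: 12.9
position: [0.5717, 0.0249, 0.38]
tcp_rot: [1.0, 0.006, 0.001, 0.0]
ft_force: [0.6, -0.5, -3.1]
finger_gap: 0.0274
gripper_force: 30.0
```

Run:
```python
from h import *
import pickle
c=cal("wrist");im=r.snapshot("wrist");pickle.dump(c,open("w4.pkl","wb"));cv2.imwrite("pics/w4.png",im)
s=r.get_state();print(s["time"],s["position"],s["q"].round(3),s["finger_gap"],s["gripper_force"])
```

```text
12.95 [0.5715967  0.02375584 0.37960601] [-0.169  0.098  1.376 -0.     1.667  1.391] 0.027408127761258696 29.975448846817017
```

View pics/w4.png

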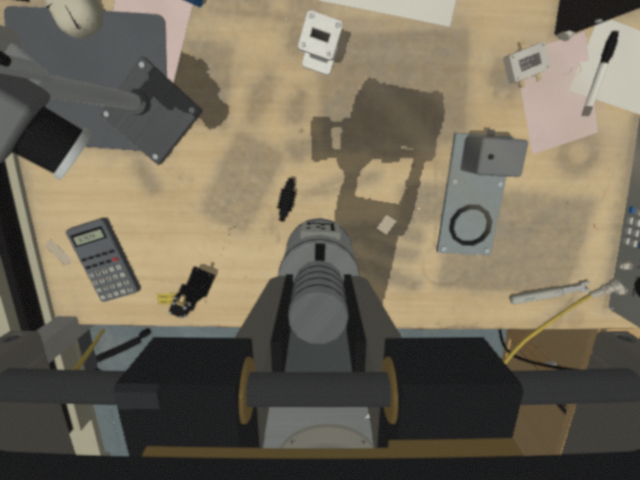

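The wrist picture shows the head cut off at the left edge, with its lens at about (70,150), the canister held straight and the nest empty. I'll look from two nearer places.

carry_out([
  {"wx":0,"wy":0,"wz":0,"x":0.67,"y":-0.33,"z":-0.9,"grip":1},
  {"wx":0,"wy":0,"wz":0,"x":0.67,"y":-0.33,"z":-0.9,"grip":1},
  {"wx":0,"wy":0,"wz":0,"x":0.67,"y":-0.33,"z":-0.9,"grip":1},
  {"wx":0,"wy":0,"wz":0,"x":0,"y":0,"z":0,"grip":1},
  {"wx":0,"wy":0,"wz":0,"x":0,"y":0,"z":0,"grip":1},
  {"wx":0,"wy":0,"wz":0,"x":0,"y":0,"z":0,"grip":1},
  {"wx":0,"wy":0,"wz":0,"x":0,"y":0,"z":0,"grip":1},
  {"wx":0,"wy":0,"wz":0,"x":0,"y":0,"z":0,"grip":1},
  {"wx":0,"wy":0,"wz":0,"x":0,"y":0,"z":0,"grip":1},
  {"wx":0,"wy":0,"wz":0,"x":0,"y":0,"z":0,"grip":1},
])

```text
time: 14.2
position: [0.6317, 0.0537, 0.4596]
tcp_rot: [1.0, 0.005, 0.0, 0.0]
ft_force: [-0.5, -0.6, -1.4]
finger_gap: 0.0274
gripper_force: 30.0
```

Run:
```python
from h import *
import pickle
c=cal("wrist");im=r.snapshot("wrist");pickle.dump(c,open("w5.pkl","wb"));cv2.imwrite("pics/w5.png",im)
s=r.get_state();print(s["time"],s["position"]);print(proj(c,[[.70,.255,.29],[.63,.18,.26]]))
```

```text
14.25 [0.63169392 0.05366603 0.45959182]
[[104.69711469 149.3862829 ]
 [200.63760443 215.30425221]]
```

carry_out([
  {"wx":0,"wy":0,"wz":0,"x":-0.67,"y":-0.63,"z":0.67,"grip":1},
  {"wx":0,"wy":0,"wz":0,"x":-0.67,"y":-0.63,"z":0.67,"grip":1},
  {"wx":0,"wy":0,"wz":0,"x":-0.67,"y":-0.63,"z":0.67,"grip":1},
  {"wx":0,"wy":0,"wz":0,"x":0,"y":0,"z":0,"grip":1},
  {"wx":0,"wy":0,"wz":0,"x":0,"y":0,"z":0,"grip":1},
  {"wx":0,"wy":0,"wz":0,"x":0,"y":0,"z":0,"grip":1},
  {"wx":0,"wy":0,"wz":0,"x":0,"y":0,"z":0,"grip":1},
  {"wx":0,"wy":0,"wz":0,"x":0,"y":0,"z":0,"grip":1},
  {"wx":0,"wy":0,"wz":0,"x":0,"y":0,"z":0,"grip":1},
  {"wx":0,"wy":0,"wz":0,"x":0,"y":0,"z":0,"grip":1},
])

```text
time: 15.5
position: [0.5709, 0.1098, 0.3993]
tcp_rot: [1.0, 0.004, -0.0, 0.0]
ft_force: [-1.2, -0.6, -1.8]
finger_gap: 0.0274
gripper_force: 30.0
```

Run:
```python
from h import *
import pickle
c=cal("wrist");im=r.snapshot("wrist");pickle.dump(c,open("w6.pkl","wb"));cv2.imwrite("pics/w6.png",im)
s=r.get_state();print(s["time"],s["position"]);print(proj(c,[[.70,.255,.29],[.63,.18,.26]]))
a=cv2.imread("pics/w5.png")
cv2.imwrite("pics/c6.png",np.hstack([cv2.resize(i[0:300,0:200],(400,600),interpolation=cv2.INTER_CUBIC) for i in (a,im)]))
```

```text
15.55 [0.57089669 0.10979395 0.39930079]
[[117.62665501  66.06000514]
 [236.37146983 162.10693364]]
```

View pics/c6.png

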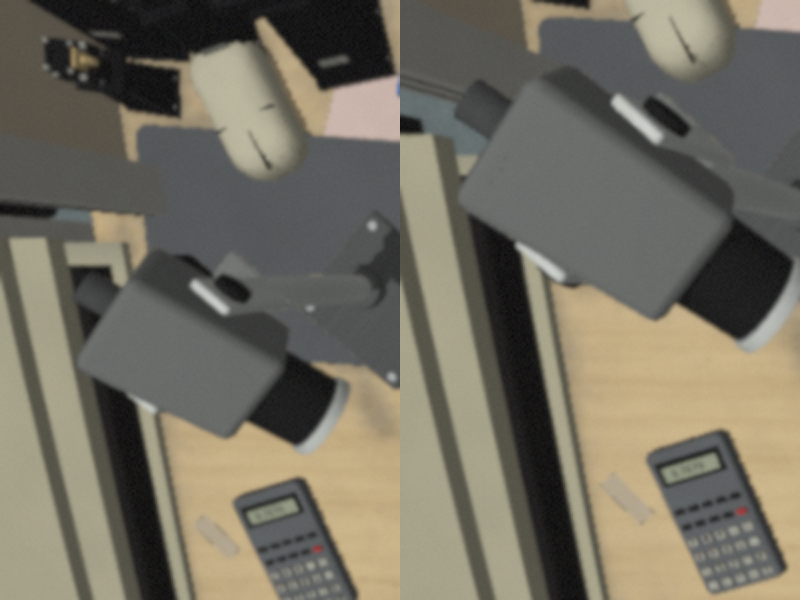

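Both views show the head's top face clearly. Its corners are at about (40,179), (75,128), (141,179), (117,218) in w5 and (31,97), (72,38), (166,106), (127,159) in w6. I'll refine them by flood fill and triangulate.

```bash
cat > m.py <<'E'
from h import *
import pickle
np.set_printoptions(precision=4,suppress=True)
def quad(im,seed,tol,S=4):
    b=cv2.resize(cv2.GaussianBlur(im,(3,3),0),None,fx=S,fy=S,interpolation=cv2.INTER_CUBIC);m=np.zeros((b.shape[0]+2,b.shape[1]+2),np.uint8)
    cv2.floodFill(b,m,(int(seed[0]*S),int(seed[1]*S)),0,(tol,)*3,(tol,)*3,4|cv2.FLOODFILL_FIXED_RANGE|cv2.FLOODFILL_MASK_ONLY|(255<<8))
    m=cv2.morphologyEx(m[1:-1,1:-1],cv2.MORPH_OPEN,np.ones((9,9)))
    c=cv2.convexHull(max(cv2.findContours(m,0,1)[0],key=cv2.contourArea))
    q=cv2.approxPolyN(c,4)[0] if hasattr(cv2,"approxPolyN") else cv2.approxPolyDP(c,12,True)[:,0]
    return (q+.5)/S-.5,cv2.contourArea(c)/S/S
cams={"w5":pickle.load(open("w5.pkl","rb")),"w6":pickle.load(open("w6.pkl","rb")),"top":cal("top"),"scene":cal("scene")}
if __name__=="__main__":
    for n,f,s in(("w5","w5",(92,178)),("w6","w6",(98,97)),("top","top0",(213,182)),("scene","scene0",(186,235))):
        im=cv2.imread(f"pics/{f}.png");print(n,im[s[1],s[0]])
        for t in(8,12,16): q,a=quad(im,s,t);print(t,a,q.round(1).tolist())
E
python3 m.py
```

```text
w5 [104 105 103]
8 3908.71875 [[137.1, 184.1], [109.6, 220.9], [36.6, 181.6], [63.1, 140.1]]
12 4102.59375 [[138.4, 183.6], [109.4, 222.9], [36.1, 181.9], [63.1, 139.4]]
16 4242.375 [[139.1, 183.1], [110.4, 223.9], [35.6, 181.9], [63.1, 138.6]]
w6 [106 109 107]
8 9603.8125 [[159.9, 110.9], [122.4, 162.1], [-52.4, 47.4], [67.4, 40.9]]
12 9909.53125 [[161.1, 110.4], [121.6, 163.9], [-51.4, 47.1], [67.6, 40.1]]
16 10210.25 [[162.4, 109.9], [121.4, 165.9], [-50.9, 46.1], [68.1, 39.4]]
top [116 116 111]
8 659.59375 [[229.4, 185.9], [212.1, 203.1], [193.1, 179.9], [208.6, 164.4]]
12 697.34375 [[229.9, 185.6], [211.6, 203.9], [192.9, 179.6], [208.6, 163.9]]
16 778.1875 [[230.1, 185.6], [210.4, 205.9], [192.4, 179.9], [210.1, 162.1]]
scene [91 89 87]
8 944.8125 [[205.6, 234.6], [203.4, 257.6], [162.1, 245.4], [167.1, 222.1]]
12 977.9375 [[206.4, 234.9], [202.9, 257.9], [161.6, 245.6], [167.1, 222.1]]
16 1014.96875 [[206.6, 234.9], [203.1, 258.1], [161.4, 246.1], [166.4, 221.9]]
```

```bash
cat > m2.py <<'E'
from m import *
Q={"w5":[(138.4,183.6),(109.4,222.9),(36.1,181.9),(63.1,139.4)],"w6":[(161.1,110.4),(121.6,163.9),(28,98.5),(67.6,40.1)],
"top":[(229.9,185.6),(211.6,203.9),(192.9,179.6),(208.6,163.9)],"scene":[(206.4,234.9),(202.9,257.9),(161.6,245.6),(167.1,222.1)]}
def head(use):
    P=[];E=[]
    for k in range(4):
        p,e=tri([ray(cams[n],Q[n][k]) for n in use]);P.append(p);E.append(e)
    P=np.array(P);c=P.mean(0);X=(P[2]+P[3]-P[0]-P[1])/2;Y=(P[1]+P[2]-P[0]-P[3])/2
    yaw=np.arctan2(X[1],X[0]);pit=np.arctan2(X[2],np.hypot(*X[:2]))
    hx=np.array([np.cos(yaw)*np.cos(pit),np.sin(yaw)*np.cos(pit),np.sin(pit)]);hy=np.array([-np.sin(yaw),np.cos(yaw),0]);hz=np.cross(hx,hy)
    return P,E,c,X,Y,yaw,pit,hx,hy,hz
if __name__=="__main__":
    for use in(["w5","w6"],["w5","w6","top"],["top","scene"],["w5","w6","top","scene"]):
        P,E,c,X,Y,yaw,pit,hx,hy,hz=head(use)
        print(use,"len",np.linalg.norm(X),np.linalg.norm(Y),"yaw/pitch deg",np.degrees([yaw,pit]),"yawY",np.degrees(np.arctan2(-Y[0],Y[1])),"Yz",Y[2])
        o=c-.026*hz;f=o-.19*hx;print(" origin",o,"focus",f,"maxerr",np.max(E))
E
python3 m2.py
```

```text
['w5', 'w6'] len 0.06524594204370227 0.04703280986961859 yaw/pitch deg [44.7146 25.3004] yawY 50.37600056764836 Yz 0.004587060732514997
 origin [0.6791 0.268  0.2897] focus [0.5571 0.1471 0.2085] maxerr 0.001051020272806149
['w5', 'w6', 'top'] len 0.0655511365482413 0.05168308950972888 yaw/pitch deg [42.5384 28.4703] yawY 45.68047887883035 Yz -0.00554660023834852
 origin [0.6798 0.267  0.2924] focus [0.5567 0.1541 0.2018] maxerr 0.001689623748471183
['top', 'scene'] len 0.06599124044411366 0.05242321514493948 yaw/pitch deg [42.608  22.4113] yawY 47.83306572309055 Yz 0.0020651920044203187
 origin [0.6793 0.2664 0.2868] focus [0.55   0.1475 0.2144] maxerr 0.0014066829346160948
['w5', 'w6', 'top', 'scene'] len 0.06580568331457265 0.050321449389447694 yaw/pitch deg [44.17   25.3979] yawY 46.92608749410355 Yz -0.0009737407209586824
 origin [0.6791 0.268  0.289 ] focus [0.556  0.1484 0.2076] maxerr 0.0025361550737510244
```

The head origin comes out at z = 0.289 against 0.290, yaw about 45° and pitch about 25°. The white lens rim gives a longer baseline, so I'll add it.

```bash
cat > m3.py <<'E'
from m2 import *
P,E,c,X,Y,yaw,pit,hx,hy,hz=head(list(cams));o=c-.026*hz
lens=o-.07*hx;rays=[];names=[]
for n,f in(("w5","w5"),("w6","w6"),("top","top0"),("scene","scene0")):
    im=cv2.imread(f"pics/{f}.png").astype(int);u0=proj(cams[n],lens)[0]
    m=((im.max(2)-im.min(2)<22)&(im.min(2)>125)).astype(np.uint8)
    yy,xx=np.mgrid[:480,:640];d=np.linalg.norm(proj(cams[n],lens+.021*hy)[0]-u0)
    m[np.hypot(xx-u0[0],yy-u0[1])>1.7*d]=0
    k,lab,st,_=cv2.connectedComponentsWithStats(m,connectivity=8)
    if k<2: print(n,"none",u0,d);continue
    i=1+np.argmax(st[1:,4]);q=np.argwhere(lab==i)[:,::-1].astype(float)
    v=cv2.PCACompute(q,None)[1][0];s=q@v
    w=.15*(s.max()-s.min());a=q[s<s.min()+w].mean(0);b=q[s>s.max()-w].mean(0)
    mid=(a+b)/2;print(n,"pred lens",u0,"mid",mid,"len",s.max()-s.min(),"exp",2*d,"n",len(q),a,b)
    rays.append(ray(cams[n],mid));names.append(n)
for sel in([0,1],[0,1,2],[0,1,2,3],[2,3]):
    if max(sel)<len(rays):
        p,e=tri([rays[j] for j in sel]);dv=o-p;print([names[j] for j in sel],p,np.round(e,4),"dist",np.linalg.norm(dv),"yaw/pitch",np.degrees([np.arctan2(dv[1],dv[0]),np.arctan2(dv[2],np.hypot(dv[0],dv[1]))]))
E
python3 m3.py
```

```text
w5 pred lens [160.2325 211.4519] mid [160.1381 212.6548] len 34.995248683832386 exp 35.40763669205489 n 199 [169.1429 201.1429] [151.1333 224.1667]
w6 pred lens [185.1525 157.3784] mid [186.0018 155.6972] len 48.18086162612343 exp 46.436054640769534 n 370 [197.8485 139.5152] [174.1552 171.8793]
top pred lens [229.8016 204.4427] mid [232.0625 203.0179] len 19.10068010407616 exp 18.6305202702763 n 51 [226.125 208.75 ] [238.     197.2857]
scene pred lens [221.4142 262.2131] mid [220.3929 260.4286] len 25.290103670725472 exp 19.871582864267772 n 81 [224.2857 250.3571] [216.5 270.5]
['w5', 'w6'] [0.6359 0.217  0.2743] [0.0002 0.0002] dist 0.06835907593930893 yaw/pitch [49.7167 12.4929]
['w5', 'w6', 'top'] [0.6355 0.2173 0.2731] [0.0002 0.0005 0.0007] dist 0.06870090242320295 yaw/pitch [49.34   13.3786]
['w5', 'w6', 'top', 'scene'] [0.6353 0.2216 0.2623] [0.0022 0.0002 0.0034 0.0025] dist 0.06912748812825623 yaw/pitch [46.6503 22.7344]
['top', 'scene'] [0.6387 0.2206 0.2563] [0.0017 0.0017] dist 0.07033573300485065 yaw/pitch [49.5804 27.7641]
```

```bash
cat >> m3.py <<'E'
lp,_=tri(rays)
M=np.array([[-.034,-.025,.026],[-.034,.025,.026],[.034,.025,.026],[.034,-.025,.026],[-.068,0,0]])
W=np.vstack([P,lp]);wt=np.array([1,1,1,1,2.])
mc=(wt[:,None]*M).sum(0)/6;wc=(wt[:,None]*W).sum(0)/6
rot,rs=R.align_vectors(W-wc,M-mc,weights=wt);A=rot.as_matrix();hx=A[:,0];yaw=np.arctan2(hx[1],hx[0]);pit=np.arctan2(hx[2],np.hypot(*hx[:2]))
o=wc-A@mc;print("fit origin",o,"yaw pitch",np.degrees([yaw,pit]),"roll z",A[2,1],"rssd",rs,"focus",o-.19*hx)
E
python3 m3.py | tail -1
```

```text
fit origin [0.6787 0.267  0.2891] yaw pitch [45.8888 23.7691] roll z -0.018222725696764586 rssd 0.004916913554609155 focus [0.5577 0.1421 0.2125]
```

The fit gives the origin at z = 0.289, yaw 46°, pitch 24° and about 2 mm residual. Focus is then about (0.558, 0.142, 0.213), and the target TCP is (0.527, 0.110, 0.251) with tool yaw about 48° and tilt 24°.

carry_out([
  {"wx":0,"wy":0,"wz":0,"x":-0.74,"y":0,"z":0,"grip":1},
  {"wx":0,"wy":0,"wz":0,"x":-0.74,"y":0,"z":0,"grip":1},
  {"wx":0,"wy":0,"wz":-1,"x":0,"y":0,"z":0,"grip":1},
  {"wx":0,"wy":0,"wz":-1,"x":0,"y":0,"z":0,"grip":1},
  {"wx":0,"wy":0,"wz":-1,"x":0,"y":0,"z":0,"grip":1},
  {"wx":0,"wy":0,"wz":-1,"x":0,"y":0,"z":0,"grip":1},
  {"wx":0,"wy":0,"wz":-1,"x":0,"y":0,"z":0,"grip":1},
  {"wx":0,"wy":0,"wz":-1,"x":0,"y":0,"z":0,"grip":1},
  {"wx":0,"wy":0,"wz":-1,"x":0,"y":0,"z":0,"grip":1},
  {"wx":0,"wy":0,"wz":-1,"x":0,"y":0,"z":0,"grip":1},
])

```text
time: 16.8
position: [0.5265, 0.1094, 0.3994]
tcp_rot: [0.938, 0.348, 0.0, 0.0]
ft_force: [-1.4, 0.8, -1.9]
finger_gap: 0.0275
gripper_force: 30.0
```

carry_out([
  {"wx":0,"wy":0,"wz":-1,"x":0,"y":0,"z":0,"grip":1},
  {"wx":0,"wy":0,"wz":-0.5,"x":0,"y":0,"z":0,"grip":1},
  {"wx":0,"wy":0.8,"wz":0,"x":0,"y":0,"z":0,"grip":1},
  {"wx":0,"wy":0.8,"wz":0,"x":0,"y":0,"z":0,"grip":1},
  {"wx":0,"wy":0.8,"wz":0,"x":0,"y":0,"z":0,"grip":1},
  {"wx":0,"wy":0.8,"wz":0,"x":0,"y":0,"z":0,"grip":1},
  {"wx":0,"wy":0.8,"wz":0,"x":0,"y":0,"z":0,"grip":1},
  {"wx":0,"wy":0.8,"wz":0,"x":0,"y":0,"z":0,"grip":1},
  {"wx":0,"wy":0,"wz":0,"x":0,"y":0,"z":0,"grip":1},
  {"wx":0,"wy":0,"wz":0,"x":0,"y":0,"z":0,"grip":1},
])

```text
time: 18.05
position: [0.5265, 0.1094, 0.3995]
tcp_rot: [0.894, 0.398, 0.19, -0.084]
ft_force: [-0.2, 0.6, -2.1]
finger_gap: 0.0274
gripper_force: 30.0
```

Run:
```python
from h import *
s=r.get_state();A=R.from_quat(s["tcp_rot"]).as_matrix();print(s["time"],s["position"],A.round(3),s["q"].round(2))
print("to go, tool units",A.T@(np.array([.527,.110,.251])-s["position"])/.03,"yaw",np.degrees(np.arctan2(A[1,0],A[0,0])),"tilt",np.degrees(np.arcsin(A[2,0])))
```

```text
18.05 [0.52649049 0.10936552 0.3995064 ] [[ 0.611  0.743  0.272]
 [ 0.679 -0.669  0.301]
 [ 0.406  0.    -0.914]] [-0.23 -0.25  1.71  0.37  1.47  0.5 ]
to go, tool units [-1.98376552e+00 -3.09817932e-03  4.53541752e+00] yaw 48.01949609191172 tilt 23.937740976038665
```

carry_out([
  {"wx":0,"wy":0,"wz":0,"x":-0.3,"y":0,"z":0.65,"grip":1},
  {"wx":0,"wy":0,"wz":0,"x":-0.3,"y":0,"z":0.65,"grip":1},
  {"wx":0,"wy":0,"wz":0,"x":-0.3,"y":0,"z":0.65,"grip":1},
  {"wx":0,"wy":0,"wz":0,"x":-0.3,"y":0,"z":0.65,"grip":1},
  {"wx":0,"wy":0,"wz":0,"x":-0.3,"y":0,"z":0.65,"grip":1},
  {"wx":0,"wy":0,"wz":0,"x":-0.3,"y":0,"z":0.65,"grip":1},
  {"wx":0,"wy":0,"wz":0,"x":-0.18,"y":0,"z":0.63,"grip":1},
  {"wx":0,"wy":0,"wz":0,"x":0,"y":0,"z":0,"grip":1},
  {"wx":0,"wy":0,"wz":0,"x":0,"y":0,"z":0,"grip":1},
  {"wx":0,"wy":0,"wz":0,"x":0,"y":0,"z":0,"grip":1},
])

```text
time: 19.3
position: [0.5278, 0.1101, 0.2523]
tcp_rot: [0.893, 0.398, 0.191, -0.084]
ft_force: [-0.1, -0.5, -2.4]
finger_gap: 0.0275
gripper_force: 30.0
```

Run:
```python
from h import *
import pickle
t=r.snapshot("top");s_=r.snapshot("scene");cv2.imwrite("pics/t7.png",t);cv2.imwrite("pics/s7.png",s_)
s=r.get_state();A=R.from_quat(s["tcp_rot"]).as_matrix();p=s["position"];print(s["time"],p,s["finger_gap"])
X=A[:,0];Z=-A[:,2];print("plate (from tool)",p-.0866*Z+.033*Z+.0256*X,"proj scene",proj(cal("scene"),p-.0536*Z+.0256*X),"top",proj(cal("top"),p-.0536*Z+.0256*X))
cv2.imwrite("pics/c7.png",np.hstack([cv2.resize(s_[200:350,150:250],(400,600),interpolation=cv2.INTER_CUBIC),cv2.resize(t[150:300,190:290],(400,600),interpolation=cv2.INTER_CUBIC)]))
```

```text
19.4 [0.52760626 0.11005139 0.25192957] 0.027619297083953
plate (from tool) [0.55789041 0.14362448 0.21340636] proj scene [[288.23886988 279.11158516]] top [[265.77538917 240.57036688]]
```

View pics/c7.png

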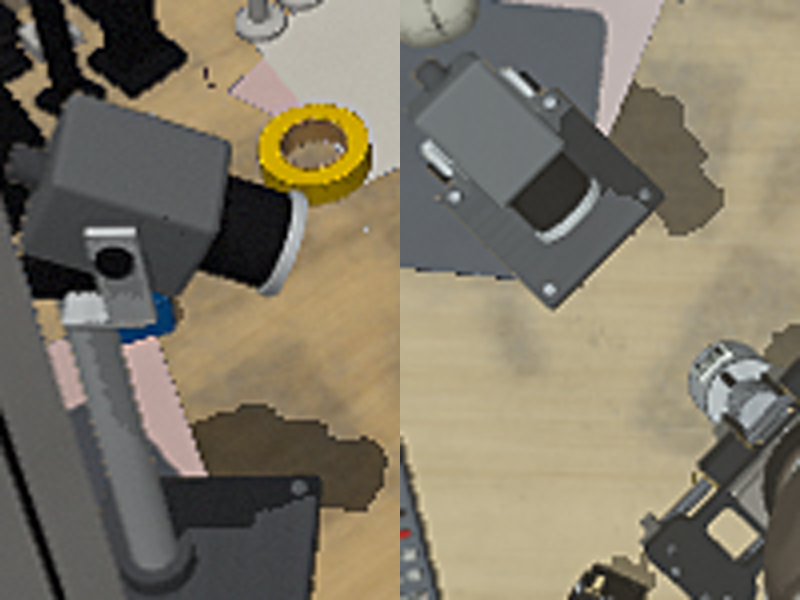

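The composite has the head and the stand base with its screws in the top half at (550,102), (644,195), (550,290) and (455,197). The plate is at about (710,358), roughly on the lens axis. Scene doesn't show the canister. I'll check the yaw and lateral alignment from the base screws and the plate.

Run:
```python
from h import *
np.set_printoptions(precision=4,suppress=True)
ct=cal("top");t=cv2.imread("pics/t7.png").astype(int)
sc=[onz(ct,(189.65+(x-400)/4,149.65+y/4),.009) for x,y in((550,102),(644,195),(550,290),(455,197))]
sc=np.array(sc);print(sc[:,:2],"centre",sc.mean(0))
for a,b in((3,0),(2,1),(1,0),(2,3)):
    d=sc[b]-sc[a];print(a,b,np.linalg.norm(d),np.degrees(np.arctan2(d[1],d[0])))
# white plate mask
m=((t.min(2)>150)&(t.max(2)-t.min(2)<45)).astype(np.uint8);m[:,:260]=0;m[:,290:]=0;m[:232]=0;m[262:]=0
k,l,st,ce=cv2.connectedComponentsWithStats(m);print(np.c_[st,ce])
print(t[232:252,258:282].mean(2).astype(int))
s=r.get_state();A=R.from_quat(s["tcp_rot"]).as_matrix();p=s["position"];X=A[:,0];Z=-A[:,2]
print("lug pred",proj(ct,p-.0246*Z+.0185*X),"shoulder c",proj(ct,p-.0266*Z),"necktop",proj(ct,p+.0154*Z))
```

```text
[[0.7508 0.2738]
 [0.6891 0.2078]
 [0.6225 0.2682]
 [0.6838 0.3347]] centre [0.6865 0.2711 0.009 ]
3 0 0.09057141319382067 -42.24361289830144
2 1 0.08985133035444502 -42.227227019659026
1 0 0.0904285535403862 46.936584891433064
2 3 0.09044681329289549 47.39293260588455
[[     0.          0.        640.        480.     307059.        319.5212
     239.4967]
 [   263.        236.         10.         10.         21.        268.0952
     241.    ]
 [   265.        241.          1.          1.          1.        265.
     241.    ]
 [   271.        240.         11.          5.         37.        276.2703
     241.8649]
 [   267.        244.          6.         12.         45.        269.0222
     249.2667]
 [   275.        248.          9.          9.         36.        278.4167
     251.5833]
 [   286.        257.          1.          1.          1.        286.
     257.    ]]
[[164 162 157 153 147 144 147 148 147 147 147 145 144 145 150 146 142 145
  149 151 148 141 140 142]
 [163 160 155 151 147 143 142 146 144 144 142 141 141 147 149 147 144 147
  150 151 148 141 142 143]
 [157 156 15
[... 1200 characters left out ...]
 [150 149 148 149 119 141 141 140 141 104 194 191 194 161  44  97 106 102
  100  91  89  81  96  77]
 [151 151 149 150 124 138 141 143 123 161 188 187 188 196 174 119 112 109
   97  84  97 101  95  77]
 [152 152 152 153 121 136 140 142 116 194 187 187 184 177 114 118 119 111
  124 118 101 151 152 156]
 [149 151 154 156 157 105 137 141 101 195 187 187 187 178  95 112 121 118
  105 113 162 175 175 176]
 [144 147 151 156 158 135 135 139 120 196 187 186 187 159 118 135 124  97
  118 175 169 168 171 173]
 [145 148 152 158 156 149 108 136  84 195 187 186 189 160 111 101 113 106
  175 168 165 166 173 180]]
lug pred [[270.5762 245.1401]] shoulder c [[275.9177 250.264 ]] necktop [[280.1574 254.2807]]
```

Run:
```python
from h import *
np.set_printoptions(precision=4,suppress=True)
cs=cal("scene");S=lambda x,y:(149.65+x/4,199.65+y/4)
L={"far top edge":((167.1,222.1),(206.4,234.9)),"near top edge":((161.6,245.6),(202.9,257.9)),"barrel top":(S(232,176),S(293,194)),"barrel bot":(S(200,268),S(262,290)),"bottom near edge":(S(22,255),S(192,294))}
for yaw in(46,47.5):
    h=np.array([np.cos(np.radians(yaw)),np.sin(np.radians(yaw)),0])
    for n,(a,b) in L.items():
        nn=np.cross(ray(cs,a)[1],ray(cs,b)[1]); print(yaw,n,np.degrees(np.arctan(-(nn@h)/nn[2])))
```

```text
46 far top edge 26.692776180316386
46 near top edge 25.628336375884565
46 barrel top 24.635205805713
46 barrel bot 30.676832942169664
46 bottom near edge 20.523302737650443
47.5 far top edge 28.141292896691294
47.5 near top edge 27.214641232098224
47.5 barrel top 26.161730417576006
47.5 barrel bot 32.20097743390199
47.5 bottom near edge 22.29180472385581
```

carry_out([
  {"wx":0,"wy":0,"wz":-0.25,"x":0,"y":0.15,"z":0,"grip":1},
  {"wx":0,"wy":0,"wz":0,"x":0,"y":0,"z":0,"grip":1},
  {"wx":0,"wy":0,"wz":0,"x":0,"y":0,"z":0,"grip":1},
  {"wx":0,"wy":0,"wz":0,"x":0,"y":0,"z":0,"grip":1},
  {"wx":0,"wy":0,"wz":0,"x":0,"y":0,"z":0,"grip":1},
  {"wx":0,"wy":0,"wz":0,"x":0,"y":0,"z":0,"grip":1},
  {"wx":0,"wy":0,"wz":0,"x":0,"y":0,"z":0,"grip":1},
  {"wx":0,"wy":0,"wz":0,"x":0,"y":0,"z":0,"grip":1},
  {"wx":0,"wy":0,"wz":0,"x":0,"y":0,"z":0,"grip":1},
  {"wx":0,"wy":0,"wz":0,"x":0,"y":0,"z":0,"grip":1},
])

```text
time: 20.65
position: [0.5305, 0.1071, 0.251]
tcp_rot: [0.889, 0.408, 0.191, -0.083]
ft_force: [-0.7, -0.3, -2.1]
finger_gap: 0.0275
gripper_force: 30.0
```

The edge slopes suggest a pitch nearer 25.5–26°, so I'll make a small last correction of +1.5° tilt and 5 mm down, then hold.

carry_out([
  {"wx":0,"wy":0.3,"wz":0,"x":-0.07,"y":0,"z":0.16,"grip":1},
  {"wx":0,"wy":0,"wz":0,"x":0,"y":0,"z":0,"grip":1},
  {"wx":0,"wy":0,"wz":0,"x":0,"y":0,"z":0,"grip":1},
  {"wx":0,"wy":0,"wz":0,"x":0,"y":0,"z":0,"grip":1},
  {"wx":0,"wy":0,"wz":0,"x":0,"y":0,"z":0,"grip":1},
  {"wx":0,"wy":0,"wz":0,"x":0,"y":0,"z":0,"grip":1},
  {"wx":0,"wy":0,"wz":0,"x":0,"y":0,"z":0,"grip":1},
  {"wx":0,"wy":0,"wz":0,"x":0,"y":0,"z":0,"grip":1},
  {"wx":0,"wy":0,"wz":0,"x":0,"y":0,"z":0,"grip":1},
  {"wx":0,"wy":0,"wz":0,"x":0,"y":0,"z":0,"grip":1},
])

```text
time: 21.9
position: [0.5306, 0.1071, 0.2457]
tcp_rot: [0.887, 0.407, 0.202, -0.088]
ft_force: [0.1, 0.0, -2.3]
finger_gap: 0.0275
gripper_force: 30.0
```

Run:
```python
from h import *
s=r.get_state();A=R.from_quat(s["tcp_rot"]).as_matrix();p=s["position"];X=A[:,0];Z=-A[:,2]
pl=p-.0536*Z+.0256*X;print(p,"plate",pl,"off focus mm",(pl-np.array([.5627,.1411,.2082]))*1e3,s["gripper_force"])
if np.linalg.norm(pl-np.array([.5627,.1411,.2082]))<.006: print(r.close_job())
```

```text
[0.530563   0.10713528 0.24572205] plate [0.56101331 0.14185031 0.20835943] off focus mm [-1.68668978  0.75031301  0.15943354] 29.9812451004982
the job is handed in; nothing more can be done
None
```

The job is handed in (no verdict was returned): the canister stood facing the scanner for over a second, was lifted out by its neck, and is held in the gripper with its plate about 2 mm from my estimate of the focus point, an estimate that could itself be several mm off.

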